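Set the bench dust port to its half-open mark

ROBOT

A 6-joint arm with a two-finger parallel gripper is mounted at the origin on the work surface. World frame = base frame: x ahead of the robot, y to its left, z up, the work surface at z = 0. Lengths are in m, angles in rad, forces in N, time in s.
With the tool pointing down it reaches from about 0.25 to 0.775 m from the base axis. Payload 4 kg.
Tool frame: the origin (TCP) lies midway between the tips of the shut fingers; the grasp point (between the pads) lies 19 mm behind it; y points along the fingers, x is the direction in which the jaws open and shut, and the axes are right-handed (so a half turn about y gives the same grasp; the last joint's range is limited). The gripper opens to 94 mm and grips with 3 to 60 N. Pads are 16 mm wide; open, the fingers measure 119 mm over their backs; the gripper's body (75 mm by 177 mm) begins 78 mm behind the grasp point.
Start: joints at [-1.317, 0.087, 1.371, -0, 1.684, -0.103], TCP at [0.192, -0.515, 0.206] pointing down, gripper open.
Joint ranges: [-3.1, 3.1], [-0.76, 2.03], [0.27, 2.55], [-1.08, 4.22], [0.17, 2.65], [-2.57, 2.57]. Speed limits (rad/s): [2.79, 2.79, 3.14, 3.14, 3.14, 3.14].

INTERFACE

Orientations are given as [roll, pitch, yaw] about the fixed x, y, z axes, in that order (R = Rz(yaw) Ry(pitch) Rx(roll)).
In Python, from bench import robot gives the robot as it stands.
- The arm moves only by the shell command python3 -m creep 'ROWS'. ROWS is JSON, a list of rows, each a list of 7 numbers: the shift along the tool's x, y, z in mm, then the turn, a rotation vector about the tool's x, y, z in degrees, then the closure in counts, from 0 (fully open) to 255 (shut). A call has 1 to 5 rows; each row is the pose to reach, as a shift and turn from the pose commanded when the call began, along the tool's axes at that moment; what a row does not reach only later rows make up. A row lasts 1/8 s, in which the tool goes at most 62.5 mm and 10.7 degrees, less where a joint would pass 70% of its speed; a pose out of reach is approached as far as the arm can. A call with a gripper value outside its range is refused whole. The fingers move at their own pace and stop on an object; the grip force is fixed at half the most. Time passes only in rows, so rows that repeat a pose let the fingers close. It gives the time, the measured TCP pose, the force and the opening at its end, in the units of the state.
- robot.get_obs(): the state, without advancing time (a new reading comes with each control period).
- robot.snapshot(name): name is "scene" or "side" or "wrist"; returns a dict with "color" (480x640x3 uint8, blue, green, red), "fx", "fy", "cx", "cy" (pixels), "world_from_camera" (4x4, takes a point from camera to world coordinates); the wrist camera has in their place "mount" (4x4, takes a point from camera to tool coordinates, whose origin is the TCP and whose axes are the tool frame's). Camera axes: x right, y down, z forward; pixel columns grow to the right and rows downward; lengths in m; the calibration is good to about 2 mm. A picture is of the moment at which its call begins: read the wrist's pose just before it. There is no depth.
- robot.close_job(): hands the job in, once; it reports no verdict.
Trained networks look in the newest picture that a camera, given by its name, has taken for a name from the list of things; names that differ only in an ending like _2 or _b are one class to them, and where a whole thing is asked for, a point or a joint stands for the part that bears it (a point fixed in the world has none). Each returns a list of dicts, best first, with "p" (0 to 1); they miss things now and then, are a little off and sometimes report something else, mostly with a low value. They report only what shows in the picture. A call takes as long as a camera call. They do not tell look-alikes from the thing itself.
- robot.spot_in(name, camera): "point" ([x, y, z] in m, in world coordinates, good to about 4 mm: the middle of the surface that is visible of it).
- robot.landmark_of(name, camera): "point" ([x, y, z] in m, in world coordinates, good to about 4 mm: a listed point, or the origin of a listed thing).
The state is a dict: "time": time; "joint_positions": joint angles; "qvel": joint speeds; "joint_torque": joint torques, N m; "tool_pos": TCP position; "ee_rot": TCP orientation; "wrist_force": force on the tool from outside, world axes, zero at the start; "wrist_torque": the same for the moment, N m; "width": finger opening in m.
Only numpy, scipy, OpenCV 4.12 (cv2) and the standard library are available. Lean on these libraries where they do the work, as an engineer would, in place of code of your own. Each camera call takes 0.05 s, during which the arm holds its last target.

TASK

Set the larger of the two dust-extraction ports on the cobbler's bench to half open: push its upright lever paddle round with the fingertips until the pointer lines up with the long middle mark on that port's scale, and leave it there. Only push: do not pinch the paddle between the fingers and do not lift the disc off its seat. Leave the smaller port, the shoe last, the hammer and the jar as they are.

Things in the scene. Friction and masses are not known exactly. Their poses are not given: they have to be found in the camera images.
- big_axis (a point): Pivot of the larger port: a round aluminium flange (180 mm across, 12 mm high, fixed to the bench) carrying a slotted steel disc (160 mm across, its top 22 mm above the bench; hub 32 mm across rising to 34 mm). This point is on the vertical turning axis at the height of the disc's top. Its x axis is the direction the pointer has at joint value 0.
- big_disc (a joint): Turn of the larger port's disc with its lever and pointer, rad, about the vertical axis, growing anticlockwise seen from above; 0 = pointer along the x axis of big_axis; stops at -1.4 and 1.4. It starts clockwise of the long mark. It needs about 0.22 N m (about 2.2 N at the paddle) to turn and stays where it is left. The disc lies loosely on its seat by its own weight (about 0.6 kg) and could be lifted, which it must not be.
- big_paddle (a point): Centre of the lever paddle of the larger port: an upright black plastic block on the flat steel lever, 99 mm from the axis; 26 mm along the lever, 16 mm across it (the direction of travel), from 28 to 75 mm above the bench; this point is 51.5 mm above the bench. x axis: outward along the lever; y axis: the direction of growing joint value.
- big_paddle_right: Clockwise half (8 mm thick) of that paddle, the one whose free face is pushed to turn the lever anticlockwise; origin at the middle of its underside, 28 mm above the bench.
- big_paddle_left: Anticlockwise half (8 mm thick) of that paddle; origin at the middle of its underside. Pressing on both halves at once counts as pinching.
- big_pointer (a point): Tip of the thin pointer at the outer end of the larger port's lever (4 mm wide), 128 mm from the axis, 26.5 mm above the bench; axes as big_paddle.
- long_mark (a point): Inner end of the long middle mark on the larger port's scale, 132 mm from the axis, 15 mm above the bench; x axis points outward along the mark. The scale is a white curved plate 14 mm high, 131 to 170 mm from the axis, reaching 0.66 rad either side of the long mark; it is clamped at a different place round the port each time. Five black marks 0.27 rad apart: the middle one is 36 mm long, the others 17 mm.
- small_pointer (a point): Pointer tip of the smaller port (119 mm flange, paddle up to 59 mm above the bench, scale out to 112 mm from its axis), which is to be left alone; 84 mm from its axis.
- shoe_last: Loose light wooden shoe last, about 185 mm long, 70 mm wide, 85 mm high at the heel; origin on the bench under the heel part, toe towards its x axis.
- hammer: Loose hammer lying on the bench, about 260 mm long along its x axis, handle to -x; origin on the bench.
- jar: Loose polish jar with a dark cap, 68 mm across, 52 mm high; origin at the centre of its underside.
Things that resemble listed ones, but are neither listed nor needed, are in the scene too. Leave any green or pink look-alike of the part that bears big_axis alone.

How it is judged:
By the outcome, as a careful person would: the job done as asked, in the order asked, and still so for the second after the job is handed in, with the robot touching nothing.
It also fails if it takes over 45 s, if anything falls off the work surface, if the arm or the gripper's body presses on something with over 40 N, if the wrist force passes 120 N, or if a joint passes its speed limit or range.

## Working session

There is one attempt and no reset: what is moved stays moved. The work goes in short steps, Python scripts to look and compute and a shell command to move; the robot and the scene stay as the last step left them, time stands still between calls to the robot, and variables do not carry over. Pictures are saved under pics/ and viewed, and the job is handed in when it is done.

```bash
mkdir -p pics; ls; python3 - <<'E'
from bench import robot
import cv2
o=robot.get_obs(); print(o['time'],o['tool_pos'],o['ee_rot'],o['width'])
for c in ("scene","side","wrist"):
    s=robot.snapshot(c); cv2.imwrite(f"pics/{c}0.png",s['color'])
    for n in ("big_axis","big_paddle","big_pointer","long_mark","small_pointer","shoe_last","hammer","jar"):
        print(c,n,[( [round(v,3) for v in d['point']],round(d['p'],2)) for d in robot.landmark_of(n,c)][:3])
E
```

```text
pics
0.0 [ 0.19198713 -0.5148354   0.20431372] [-1.5705453   0.00214893 -1.21397835] 0.09423292516797656
scene big_axis [([0.813, 0.243, 0.023], 0.97), ([0.196, -0.289, 0.02], 0.91), ([0.504, 0.172, 0.025], 0.76)]
scene big_paddle [([0.598, 0.124, 0.052], 0.94), ([0.902, 0.285, 0.053], 0.84), ([0.291, -0.263, 0.056], 0.81)]
scene big_pointer [([0.323, -0.252, 0.025], 0.91), ([0.617, 0.11, 0.028], 0.9), ([0.317, 0.296, 0.027], 0.74)]
scene long_mark [([0.603, 0.268, 0.015], 0.91), ([0.618, 0.109, 0.028], 0.64)]
scene small_pointer [([0.554, -0.251, 0.028], 0.72)]
scene shoe_last [([0.363, 0.465, 0.001], 0.76)]
scene hammer [([0.453, -0.515, -0.001], 0.98)]
scene jar [([0.726, -0.035, 0.001], 0.7), ([0.591, 0.118, 0.029], 0.67)]
side big_axis [([0.508, 0.179, 0.025], 0.87), ([0.81, 0.244, 0.028], 0.73), ([0.197, -0.292, 0.02], 0.61)]
side big_paddle [([0.595, 0.124, 0.052], 0.94), ([0.295, -0.263, 0.051], 0.71), ([0.9, 0.284, 0.053], 0.68)]
side big_pointer [([0.619, 0.113, 0.028], 0.61), ([0.93, 0.298, 0.029], 0.6), ([0.321, -0.252, 0.029], 0.58)]
side long_mark [([0.599, 0.267, 0.014], 0.61)]
side small_pointer [([0.553, -0.253, 0.026], 0.79)]
side shoe_last [([0.359, 0.465, 0.001], 0.83)]
side hammer [([0.451, -0.507, 0.0], 0.82)]
side jar [([0.729, -0.033, -0.002], 0.98)]
wrist big_axis [([0.199, -0.291, 0.021], 0.7)]
wrist big_paddle []
wrist big_pointer []
wrist long_mark []
wrist small_pointer []
wrist shoe_last []
wrist hammer []
wrist jar []
```

View pics/scene0.png

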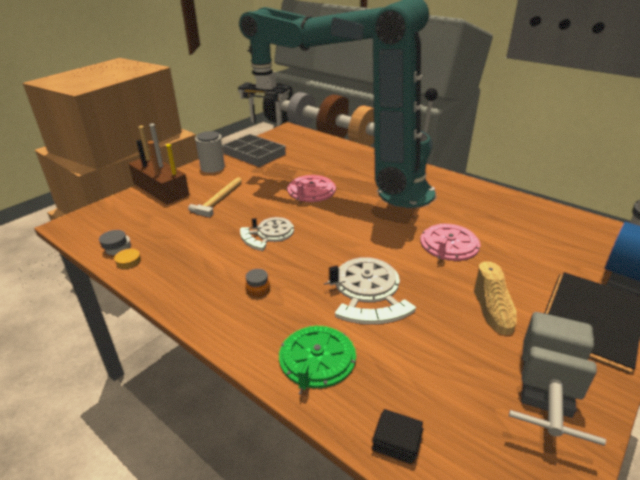

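View pics/side0.png

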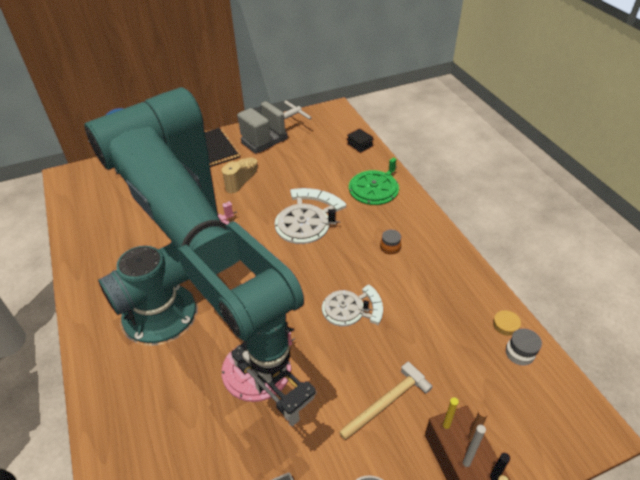

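The picture shows the grey steel port near (350,280) in the scene view. Its black paddle is at (333,273) and its scale is at (375,310). The green and pink ports are decoys. I'm shutting the fingers and moving to a hover behind the paddle.

```bash
python3 -m creep '[[-37,0,49,0,-8,0,255],[-74,0,98,0,-16,0,255],[-111,0,147,0,-24,0,255],[-148,0,196,0,-32,0,255],[-185,0,245,0,-40,0,255]]'
cat > h.py <<'E'
from bench import robot
import numpy as np, sys
def to(target,yaw):
    o=robot.get_obs(); y=o['ee_rot'][2]; d=np.array(target)-o['tool_pos']
    print('t',o['time'],'pos',o['tool_pos'],'rot',o['ee_rot'],'F',o['wrist_force'],'w',o['width'])
    from scipy.spatial.transform import Rotation as R
    M=R.from_euler('xyz',o['ee_rot']).as_matrix()
    print('shift mm',(M.T@d*1000).round(1),'turn y deg',-np.degrees(yaw-y))
E
python3 -c "
import h;h.to([.575,.085,.2],-.52)"
```

```text
time: 1.98
tool_pos: [0.3578, -0.2548, 0.2058]
ee_rot: [-1.571, -0.001, -0.512]
wrist_force: [-0.1, -0.9, -0.2]
width: 0.0475
t 1.975 pos [ 0.35783845 -0.25477676  0.20577087] rot [-1.57095770e+00 -1.23547573e-03 -5.11819127e-01] F [-0.14344792 -0.88980772 -0.15033655] w 0.04753984713557987
shift mm [ 22.9   5.7 402.6] turn y deg 0.4687295064555316
```

```bash
python3 -m creep '[[3,0,60,0,0,0,255],[6,0,120,0,0,0,255],[9,0,180,0,0,0,255],[12,0,240,0,0,0,255],[15,0,300,0,0,0,255]]' >/dev/null
python3 -m creep '[[6,0,50,0,0,0,255],[8,0,100,0,0,0,255],[8,0,100,0,0,0,255]]'
python3 - <<'E'
from bench import robot
import cv2,numpy as np,h
h.to([.575,.085,.045],-.52)
s=robot.snapshot('wrist'); cv2.imwrite('pics/w1.png',s['color']); print(s['mount'].round(3) if hasattr(s['mount'],'round') else s['mount'],s['fx'])
for n in ("big_axis","big_paddle","big_pointer","long_mark"):
    print(n,[( [round(v,4) for v in d['point']],round(d['p'],2)) for d in robot.landmark_of(n,'wrist')][:3])
E
```

```text
time: 2.98
tool_pos: [0.5751, 0.0828, 0.2044]
ee_rot: [-1.571, 0.001, -0.511]
wrist_force: [-0.0, -0.2, -0.0]
width: 0.0004
t 2.975 pos [0.57508638 0.08281705 0.20435667] rot [-1.57116141e+00  1.44476677e-03 -5.11470020e-01] F [-0.01883884 -0.21394195 -0.00244027] w 0.00044672810079699333
shift mm [ -0.9 159.4   1.9] turn y deg 0.48873183869691006
[[ 1.    -0.    -0.001 -0.001]
 [ 0.001 -0.245  0.97  -0.179]
 [-0.    -0.97  -0.245  0.071]
 [ 0.     0.     0.     1.   ]] 409.3991268545486
big_axis [([0.5103, 0.1773, 0.0246], 0.8)]
big_paddle [([0.5941, 0.1307, 0.0512], 0.93)]
big_pointer [([0.6232, 0.1143, 0.0284], 0.65)]
long_mark [([0.606, 0.2723, 0.0152], 0.9)]
```

View pics/w1.png

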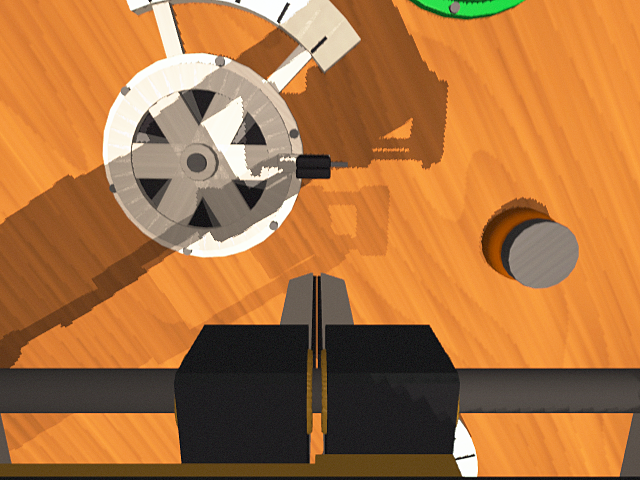

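The wrist view shows the hub at (197,161), the paddle at (313,166), the pointer tip near (346,164) and the shut fingers at (317,280). The path from the fingers to the paddle is clear, and the jar is well to the right.

```bash
cat >> h.py <<'E'
def pix(s,o,u,v,z):
    from scipy.spatial.transform import Rotation as R
    if 'mount' in s:
        T=np.eye(4);T[:3,:3]=R.from_euler('xyz',o['ee_rot']).as_matrix();T[:3,3]=o['tool_pos'];W=T@np.array(s['mount'])
    else: W=np.array(s['world_from_camera'])
    d=W[:3,:3]@np.array([(u-s['cx'])/s['fx'],(v-s['cy'])/s['fy'],1]); p=W[:3,3]
    return p+d*(z-p[2])/d[2]
E
python3 - <<'E'
from bench import robot
import h,numpy as np
o=robot.get_obs(); s=robot.snapshot('wrist')
A=h.pix(s,o,197,161,.034);P=h.pix(s,o,346,164,.0265);K=h.pix(s,o,313,160,.075)
print(A,P,K)
for q in (P,K): print(np.hypot(*(q-A)[:2]),np.arctan2(*(q-A)[1::-1]))
h.to([.575,.085,.045],-.52)
E
```

```text
[0.51055921 0.1728263  0.034     ] [0.61885487 0.10766552 0.0265    ] [0.59750629 0.12695066 0.075     ]
0.12638780715561676 -0.541663713210758
0.09830752774259657 -0.4855042707119536
t 3.275 pos [0.57399461 0.07886499 0.20591953] rot [-1.57081683e+00 -6.62181211e-04 -5.17710946e-01] F [ 0.99974207 -0.276037    0.17607829] w 0.000243901692132015
shift mm [ -2.3 160.9   5.8] turn y deg 0.13115311663129273
```

```bash
python3 -m creep '[[0,60,2,0,0,0,255],[0,120,4,0,0,0,255],[0,160,4,0,0,0,255],[0,160,4,0,0,0,255]]'
cat > arc.py <<'E'
import sys,numpy as np
from scipy.spatial.transform import Rotation as R
from bench import robot
A=np.array([.5085,.1755]); off=.016; 
def pose(a,z,off=off):
    r=np.array([np.cos(a),np.sin(a)]);t=np.array([-r[1],r[0]])
    return np.r_[A+.099*r-off*t,z]
def rows(angs,z=.045,off=off):
    o=robot.get_obs(); M=R.from_euler('xyz',o['ee_rot']).as_matrix(); y=o['ee_rot'][2]
    print(o['time'],o['tool_pos'],y,o['wrist_force'])
    for a in angs: print(round(a,3),(M.T@(pose(a,z,off)-o['tool_pos'])*1000).round(1),'ty',round(-np.degrees(a-y),1))
E
python3 -c "
import arc;arc.rows([-.52,-.4,-.27,-.13,0,.13])"
```

```text
time: 3.78
tool_pos: [0.5729, 0.0825, 0.0417]
ee_rot: [-1.576, 0.007, -0.517]
wrist_force: [1.1, 1.1, 0.7]
width: 0.0003
3.775 [0.57286938 0.08245713 0.04168971] -0.5173660810321503 [1.09675877 1.1497994  0.67665001]
-0.52 [-3.  -3.4 32.8] ty 0.2
-0.4 [-1.8 -3.5 44.7] ty -6.7
-0.27 [-2.1 -3.6 57.7] ty -14.2
-0.13 [-4.3 -3.6 71.6] ty -22.2
0 [-8.  -3.7 84.1] ty -29.6
0.13 [-13.4  -3.7  96. ] ty -37.1
```

```bash
python3 -m creep '[[-3,-2,28,0,0,0,255],[-3,-3,36,0,-2,0,255],[-2,-3,45,0,-7,0,255],[-2,-3,58,0,-14,0,255],[-4,-3,72,0,-22,0,255]]'
python3 - <<'E'
import arc
from bench import robot
import cv2
arc.rows([-.13,0,.13,.26,.39,.5])
s=robot.snapshot('wrist'); cv2.imwrite('pics/w2.png',s['color'])
E
```

```text
time: 4.4
tool_pos: [0.6088, 0.1466, 0.0504]
ee_rot: [-1.573, -0.001, -0.127]
wrist_force: [-2.6, -3.9, -0.0]
width: 0.0004
4.4 [0.60880257 0.14658149 0.0503826 ] -0.12726603172407502 [-2.64146587 -3.87077309 -0.01321037]
-0.13 [-4.2  5.4 -0.3] ty 0.2
0 [-2.9  5.4 12.7] ty -7.3
0.13 [-3.4  5.3 25.7] ty -14.7
0.26 [-5.5  5.3 38.5] ty -22.2
0.39 [-9.2  5.3 51. ] ty -29.6
0.5 [-13.6   5.2  61.1] ty -35.9
```

View pics/w2.png

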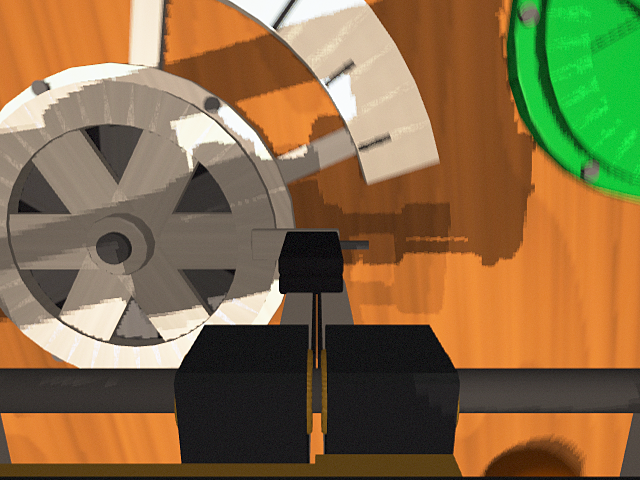

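The fingers sit centred on the paddle's clockwise face at (317,280). The lever is level in the image, so it is following the tool yaw. Pushing on.

```bash
python3 -m creep '[[-3,3,13,0,-7.5,0,255],[-3,3,26,0,-15,0,255],[-5,3,38,0,-22,0,255],[-9,3,51,0,-30,0,255],[-13,3,60,0,-35,0,255]]'
python3 - <<'E'
import arc
from bench import robot
import cv2
arc.rows([.5,.6,.65,.7,.75,.8])
for i in range(2): s=robot.snapshot('wrist'); arc.rows([.7])
cv2.imwrite('pics/w3.png',s['color'])
E
```

```text
time: 5.08
tool_pos: [0.605, 0.2082, 0.0479]
ee_rot: [-1.574, -0.003, 0.481]
wrist_force: [0.2, -3.0, 0.3]
width: 0.0
5.075 [0.6049545  0.20815904 0.04789161] 0.48058921480625694 [ 0.22914279 -2.9606304   0.34145004]
0.5 [-1.3  2.9  1.6] ty -1.1
0.6 [-0.4  2.9 11.5] ty -6.8
0.65 [-0.4  2.8 16.6] ty -9.7
0.7 [-0.5  2.8 21.6] ty -12.6
0.75 [-0.9  2.8 26.6] ty -15.4
0.8 [-1.6  2.8 31.5] ty -18.3
5.125 [0.60436051 0.2095404  0.04780188] 0.48305918622160515 [ 0.19335254 -1.90486818  1.19856236]
0.7 [-0.6  2.8 20.1] ty -12.4
5.175 [0.60452065 0.20925224 0.04771642] 0.4784867953078611 [ 0.13517539 -1.58167633 -0.01234568]
0.7 [-0.7  2.7 20.4] ty -12.7
```

View pics/w3.png

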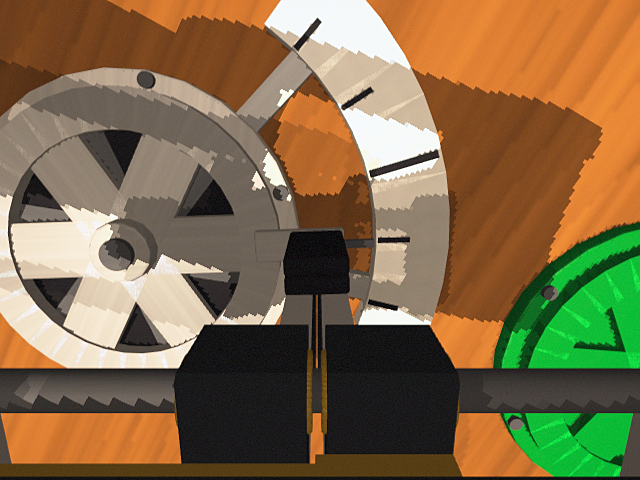

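The pointer at (370,243) now lines up with the short mark at (394,240), one before the long mark at (371,174)-(438,153). That leaves about 0.27 rad, which I'll measure.

```bash
cat > meas.py <<'E'
import h,numpy as np,cv2
from bench import robot
def run(marks,ptr,ptrbase,save=None):
    o=robot.get_obs(); s=robot.snapshot('wrist')
    L=[(h.pix(s,o,*a,.0145)[:2],h.pix(s,o,*b,.0145)[:2]) for a,b in marks]
    N=[];c=[];angs=[]
    for p,q in L:
        d=(q-p)/np.linalg.norm(q-p);n=np.array([-d[1],d[0]]);N.append(n);c.append(n@p);angs.append(np.arctan2(d[1],d[0]))
    print('mark dirs',np.round(angs,3))
    X=np.linalg.lstsq(np.array(N),np.array(c),rcond=None)[0]; print('axis from marks',X)
    P=h.pix(s,o,*ptr,.0265)[:2];B=h.pix(s,o,*ptrbase,.0265)[:2]
    print('ptr',P,'ptr dir',np.arctan2(*(P-B)[::-1]))
    for A in (X,np.array([.5085,.1755]),h.pix(s,o,118,254,.034)[:2]):
        f=lambda q:np.arctan2(*(q-A)[::-1])
        print('A',A.round(4),'ptr r',np.linalg.norm(P-A).round(4),'ang',f(P).round(3),'marks',[f((p+q)/2).round(3) for p,q in L],[np.linalg.norm(p-A).round(4) for p,q in L])
E
python3 - <<'E'
import meas,cv2
meas.run([((299,48),(320,20)),((343,107),(372,90)),((371,174),(438,153)),((378,240),(409,240)),((368,302),(397,308))],(373,243),(349,243))
im=cv2.imread('pics/w3.png')[120:320,240:460]; cv2.imwrite('pics/w3c.png',cv2.resize(im,None,fx=3.6,fy=3,interpolation=cv2.INTER_CUBIC)[:600,:800])
E
```

```text
mark dirs [1.36  0.992 0.782 0.477 0.26 ]
axis from marks [0.51218447 0.17775191]
ptr [0.6212391 0.2391394] ptr dir 0.47737257200025773
A [0.5122 0.1778] ptr r 0.1251 ang 0.513 marks [np.float64(1.318), np.float64(1.048), np.float64(0.775), np.float64(0.498), np.float64(0.224)] [np.float64(0.1316), np.float64(0.1305), np.float64(0.1302), np.float64(0.1295), np.float64(0.1294)]
A [0.5085 0.1755] ptr r 0.1295 ang 0.514 marks [np.float64(1.297), np.float64(1.034), np.float64(0.768), np.float64(0.5), np.float64(0.233)] [np.float64(0.1347), np.float64(0.1343), np.float64(0.1344), np.float64(0.1338), np.float64(0.1335)]
A [0.511  0.1781] ptr r 0.126 ang 0.506 marks [np.float64(1.309), np.float64(1.04), np.float64(0.767), np.float64(0.492), np.float64(0.22)] [np.float64(0.1315), np.float64(0.1308), np.float64(0.1308), np.float64(0.1303), np.float64(0.1305)]
```

View pics/w3c.png

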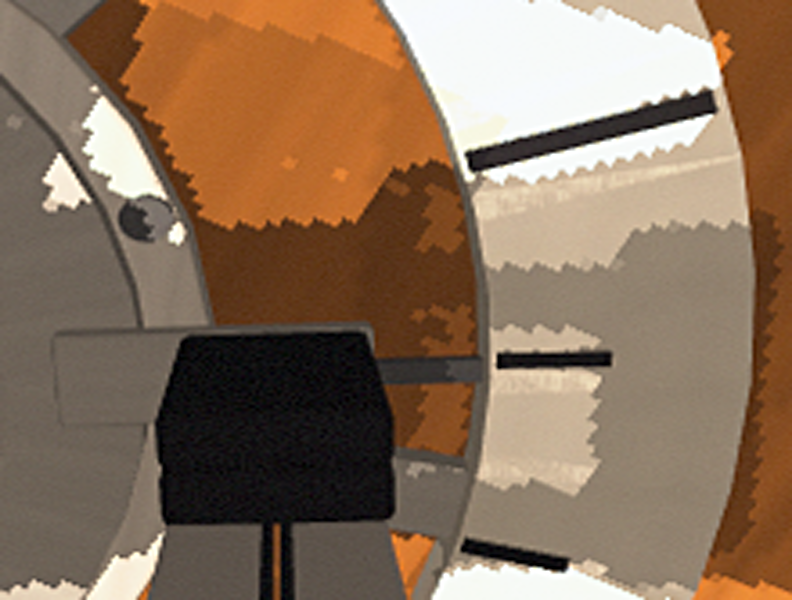

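```bash
python3 -m creep '[[0,1,8,0,-4,0,255],[0,1,15,0,-8,0,255],[0,1,20,0,-11.5,0,255],[0,1,20,0,-11.5,0,255]]'
python3 - <<'E'
import arc
from bench import robot
import cv2
arc.rows([.7])
s=robot.snapshot('wrist'); arc.rows([.7]);cv2.imwrite('pics/w4.png',s['color'])
im=s['color'][120:320,240:460]; cv2.imwrite('pics/w4c.png',cv2.resize(im,None,fx=3.6,fy=3,interpolation=cv2.INTER_CUBIC)[:600,:800])
E
```

```text
time: 5.72
tool_pos: [0.5957, 0.2268, 0.0461]
ee_rot: [-1.573, -0.003, 0.677]
wrist_force: [1.7, -0.8, 1.1]
width: 0.0006
5.725 [0.59570403 0.22684482 0.04612501] 0.6772224817009702 [ 1.67893083 -0.84586249  1.13046635]
0.7 [-0.8  1.1  0.9] ty -1.3
5.775 [0.59550137 0.22677249 0.04581566] 0.6770612284173736 [ 2.35971532 -1.33460298  1.83099947]
0.7 [-0.6  0.8  0.8] ty -1.3
```

View pics/w4.png

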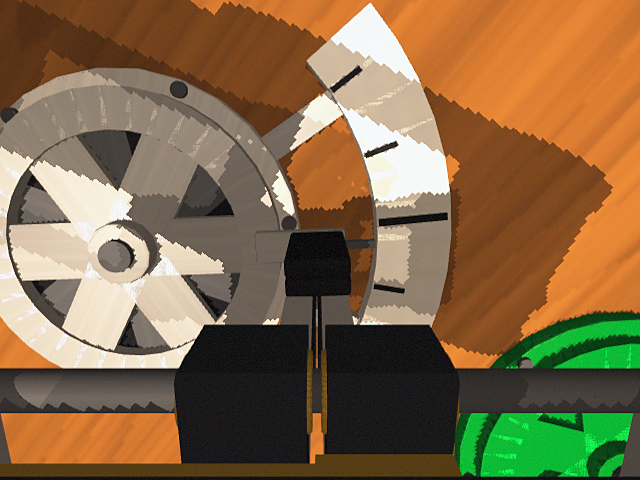

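View pics/w4c.png

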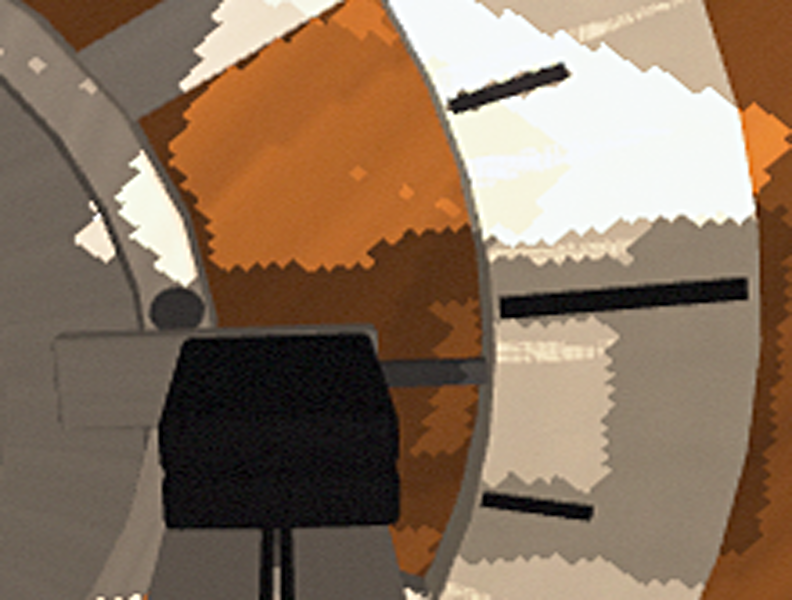

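```bash
python3 - <<'E'
import meas
meas.run([((365.6,155.3),(397.8,143.3)),((378.9,222.3),(447.8,216.7)),((374.4,286.3),(404.4,291.3))],(375,244),(347.2,243.7))
E
```

```text
mark dirs [1.03  0.759 0.502]
axis from marks [0.50660323 0.17542647]
ptr [0.60670829 0.25993709] ptr dir 0.6648749619810704
A [0.5066 0.1754] ptr r 0.131 ang 0.701 marks [np.float64(1.028), np.float64(0.764), np.float64(0.499)] [np.float64(0.1346), np.float64(0.1349), np.float64(0.1354)]
A [0.5085 0.1755] ptr r 0.1295 ang 0.71 marks [np.float64(1.039), np.float64(0.772), np.float64(0.505)] [np.float64(0.1336), np.float64(0.1335), np.float64(0.1337)]
A [0.5105 0.1789] ptr r 0.1258 ang 0.7 marks [np.float64(1.039), np.float64(0.765), np.float64(0.491)] [np.float64(0.1296), np.float64(0.1297), np.float64(0.1303)]
```

About 0.065 rad remains, from the measured pointer at 0.70 and the mark at 0.765. I'll push 0.05 rad and check again.

```bash
python3 -m creep '[[0,0,2.5,0,-1.5,0,255],[0,0,5,0,-3,0,255],[0,0,5,0,-3,0,255]]'
python3 - <<'E'
import arc
from bench import robot
import cv2
arc.rows([.75])
s=robot.snapshot('wrist'); arc.rows([.75]);cv2.imwrite('pics/w5.png',s['color'])
im=s['color'][120:320,240:460]; cv2.imwrite('pics/w5c.png',cv2.resize(im,None,fx=3.6,fy=3,interpolation=cv2.INTER_CUBIC)[:600,:800])
E
```

```text
time: 6.2
tool_pos: [0.5909, 0.2313, 0.0444]
ee_rot: [-1.571, -0.0, 0.732]
wrist_force: [2.3, -2.3, 2.0]
width: 0.0006
6.2 [0.59092126 0.23127576 0.04444409] 0.7323957218275191 [ 2.32744961 -2.26184467  2.03544548]
0.75 [ 0.7 -0.6 -0.6] ty -1.0
6.25 [0.59087706 0.23118182 0.04436044] 0.7321211374842445 [ 2.68827413 -1.42529068  1.80229676]
0.75 [ 0.8 -0.6 -0.6] ty -1.0
```

View pics/w5c.png

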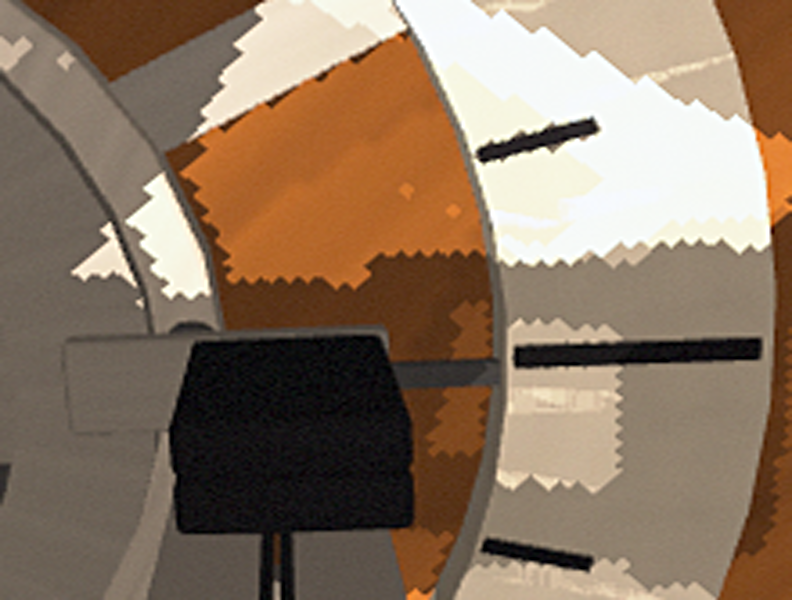

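```bash
python3 - <<'E'
import meas
meas.run([((372.8,171.3),(406.1,161.3)),((383.1,238.7),(451.7,236)),((374.4,302),(404.4,307.7))],(378.6,243.7),(351,244.2))
E
```

```text
mark dirs [1.024 0.773 0.532]
axis from marks [0.49982055 0.16611922]
ptr [0.6010075  0.26638883] ptr dir 0.7506363675371871
A [0.4998 0.1661] ptr r 0.1425 ang 0.781 marks [np.float64(1.022), np.float64(0.776), np.float64(0.53)] [np.float64(0.1459), np.float64(0.1466), np.float64(0.146)]
A [0.5085 0.1755] ptr r 0.1297 ang 0.777 marks [np.float64(1.039), np.float64(0.772), np.float64(0.504)] [np.float64(0.1334), np.float64(0.1338), np.float64(0.1339)]
A [0.5089 0.1794] ptr r 0.1267 ang 0.757 marks [np.float64(1.027), np.float64(0.755), np.float64(0.481)] [np.float64(0.1299), np.float64(0.1309), np.float64(0.1317)]
```

The pointer is within about 0.005 rad of the mark. The lever edge and the long mark also run parallel in the picture, with slopes 0.037 and 0.039. I'm backing straight off, rising, and checking from there.

```bash
python3 -m creep '[[0,0,-15,0,0,0,255],[0,0,-40,0,0,0,255],[0,-50,-60,0,0,0,255],[0,-110,-70,0,0,0,255],[0,-110,-70,0,0,0,255]]'
python3 - <<'E'
import arc
from bench import robot
import cv2
o=robot.get_obs();print(o['qvel'].round(3))
s=robot.snapshot('wrist'); arc.rows([.75]);cv2.imwrite('pics/w6.png',s['color'])
s=robot.snapshot('scene'); cv2.imwrite('pics/s6.png',cv2.resize(s['color'][220:350,290:440],None,fx=5,fy=4.5,interpolation=cv2.INTER_CUBIC))
E
```

```text
time: 6.92
tool_pos: [0.6424, 0.1774, 0.1618]
ee_rot: [-1.577, -0.011, 0.73]
wrist_force: [-0.2, 0.6, -0.4]
width: 0.0007
[ 0.016  0.038  0.108  0.006 -0.025  0.006]
6.975 [0.6404046  0.17760422 0.15790109] 0.730032504304257 [-0.00050306 -0.43606331 -0.20375179]
0.75 [ -1.  112.7  72.7] ty -1.1
```

View pics/w6.png

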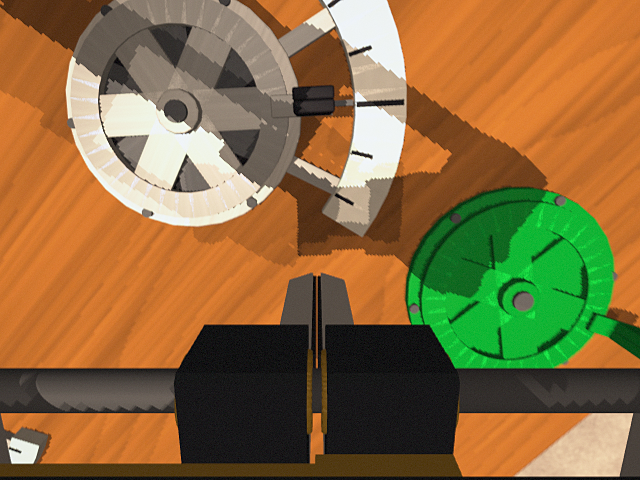

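View pics/s6.png

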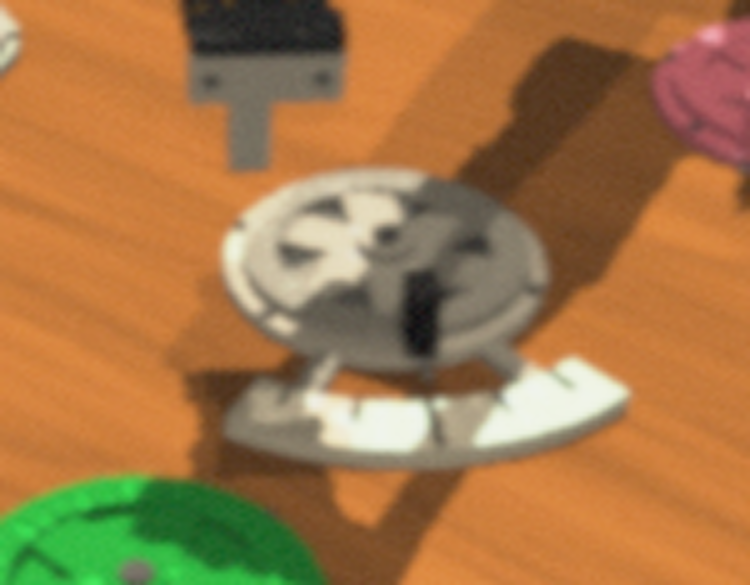

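The pointer at about (345,103) runs into the long mark at (357,104)-(405,102), and the fingers are clear at (317,280). One zoomed measurement from this independent viewpoint.

```bash
python3 - <<'E'
from bench import robot
import cv2
o=robot.get_obs();s=robot.snapshot('wrist');print(o['tool_pos'],o['qvel'].round(3))
cv2.imwrite('pics/w7.png',cv2.resize(s['color'][50:160,270:416],None,fx=5,fy=5,interpolation=cv2.INTER_CUBIC))
E
```

```text
[0.6387545  0.1777453  0.15488171] [ 0.012  0.026  0.064  0.001 -0.003  0.003]
```

View pics/w7.png

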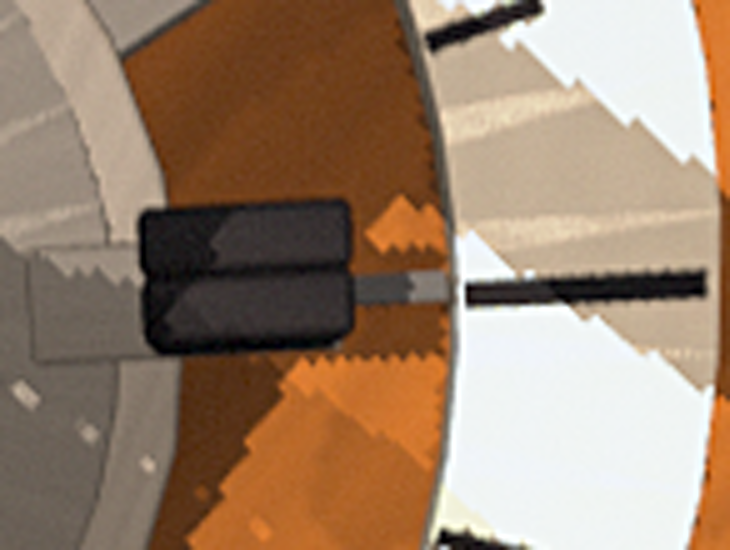

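After correcting about 1.5 px for the pointer's height, its tip falls at row 108.9. The mark line there is at row 108.75, so the two agree to a few thousandths of a radian. Handing in.

```bash
python3 -m creep '[[0,0,0,0,0,0,255],[0,0,0,0,0,0,255]]'; python3 -c "
from bench import robot
print(robot.close_job())"
```

```text
time: 7.32
tool_pos: [0.6369, 0.1789, 0.1524]
ee_rot: [-1.569, 0.003, 0.732]
wrist_force: [-0.3, -1.0, -0.1]
width: 0.0003
the job is handed in; nothing more can be done
None
```

The larger port is set to half open and handed in at about 7.3 s. I pushed the clockwise face of its paddle about 1.29 rad anticlockwise with the shut fingertips. I then backed off and rose clear, with no pinching or lifting.

- **Pointer alignment:** the last close-up from the wrist camera, taken after release, put the pointer on the long mark to within a few thousandths of a radian.
- **Where the estimates differed:** before release, the pointer's position was 0.002 to 0.005 rad past the mark, with the lever and mark parallel to about 0.002 rad. A rougher reading of the pointer's own short edge gave about 0.02 rad short.
- **Forces:** wrist forces stayed at about 5 N or less in every reading I took.
- **Other objects:** the path stayed clear of the smaller port, shoe last, hammer, jar and look-alikes. I did not measure their positions again afterwards.

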